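# Screw the lid onto the wax pot

## Robot

A 6-joint arm with a two-finger parallel gripper is mounted at the origin on the work surface. World frame = base frame: x ahead of the robot, y to its left, z up, the work surface at z = 0. Lengths are in mm, angles in degrees, forces in N, time in s.
With the tool pointing down it reaches from about 300 to 850 mm from the base axis. Payload 4.2 kg.
Tool frame: the origin (TCP) lies midway between the tips of the shut fingers; the grasp point (between the pads) lies 19 mm behind it (env.grip_depth is the distance from the TCP to the grasp point, in mm); z points along the fingers, y is the line along which they close (so a half turn about z gives the same grasp; the last joint's range is limited). The gripper opens to 91 mm and grips with 3 to 60 N. Pads are 32 mm wide; open, the fingers measure 118 mm over their backs; the gripper's body (76 mm by 178 mm) begins 60 mm behind the grasp point.
Start: joints at [-75.86, 18.312, 89.639, -0, 72.044, -1.146], TCP at [151.599, -554.672, 213.976] pointing down, gripper open.
Joint ranges: [-177.97, 177.97], [-48.28, 115.42], [12.27, 149.76], [-77.06, 257.06], [2.81, 150.46], [-146.56, 146.56]. Speed limits (degrees/s): [147.25, 147.25, 180, 180, 180, 180].

## Interface

Orientations are given as [roll, pitch, yaw] about the fixed x, y, z axes, in that order (R = Rz(yaw) Ry(pitch) Rx(roll)).
In Python, from workcell import env, eyes gives the robot as it stands.
- The arm moves only by the tool send_rows, never from a script. Its argument "motion" is a list of rows, each a list of 7 numbers: the shift along the world's x, y, z normalised to -1 to 1, where 1 is 0.5 m, then the turn, a rotation vector about the world's x, y, z normalised to -1 to 1, where 1 is 60 degrees, then the opening, from -1 (shut) to 1 (fully open). A call has 1 to 20 rows; each row is the pose to reach, as a shift and turn from the pose commanded when the call began; what a row does not reach only later rows make up. A row lasts 1/8 s, in which the tool goes at most 62.5 mm and 10.7 degrees, less where a joint would pass 70% of its speed; a pose out of reach is approached as far as the arm can. A call with a number of a shift or a turn outside -1 to 1 is refused whole. A call with a gripper value outside its range is refused whole. The fingers move at their own pace and stop on an object; "squeeze" is the grip in N (left out, the last holds). Time passes only in rows, so rows that repeat a pose let the fingers close. It gives the time, the measured TCP pose, the force, the opening and the grip force at its end, in the units of the state.
- env.state(): the state, without advancing time (a new reading comes with each control period).
- eyes.grab_frame(name): name is "scene" or "side" or "wrist"; returns a dict with "pixels" (480x640x3 uint8, red, green, blue), "depth" (480x640 float32, mm along the optical axis (not along the pixel's ray), 0 where there is no reading), "fx", "fy", "cx", "cy" (pixels), "R" (3x3) and "t" (3): a world point X has camera coordinates R X + t; the wrist camera has in their place "T_tool_cam" (4x4, takes a point from camera to tool coordinates, whose origin is the TCP and whose axes are the flange's). Camera axes: x right, y down, z forward; pixel columns grow to the right and rows downward; lengths in mm; the calibration is good to about 2 mm. A picture is of the moment at which its call begins: read the wrist's pose just before it.
- env.job_done(): hands the job in; it is judged then, once.
The state is a dict: "time_s": time; "qpos": joint angles; "qvel": joint speeds; "effort": joint torques, N m; "ee_pos": TCP position; "ee_rot": TCP orientation; "force": force on the tool from outside, world axes, zero at the start; "torque": the same for the moment, N m; "gripper_width": finger opening in mm; "gripper_force": force on a finger pad.
Only numpy, scipy, OpenCV 4.12 (cv2) and the standard library are available. Lean on these libraries where they do the work, as an engineer would, in place of code of your own. Each camera call takes 0.05 s, during which the arm holds its last target. There are 200 camera calls.

## Task

Take the lid off its sloping rest, set it level on the mouth of the wax pot so that it rides on top of the thread, and let go. Then take it again squarely from above, turn it back (anticlockwise) until it drops into the thread, and screw it forward (clockwise) until it is fully home; let go and leave the tools and the stone on the bench where they are.

Things in the scene. Friction and masses are not known exactly. Their poses are not given: they have to be found in the camera images.
- lid: Loose grey plastic twelve-sided screw cap, 62 mm across flats, 34 mm high, 90 g, open below (cavity 54 mm wide, 28 deep). Origin: centre of its open underside; z out through its closed top. Flats every 30 degrees from its x axis. Starts leaning at 45 degrees on the rest, top facing up and along the rest's +x, its y parallel to the rest's y. Flats at its y = +-31 mm are clear for fingers from straight above.
- lid_stud (a point): On the lid, at 0 degrees (its x axis), 22 mm from its axis, 4 mm above its underside: tip of one of three inward round thread studs, 6 mm thick, at 0, 120 and 240 degrees. A 2 mm high radial rib on the lid's top marks each stud.
- pot: Fixed bare metal pot, 76 mm across, on a wooden foot board 120 x 120 x 20 mm. Origin: centre of the board's underside, on the bench; z up along the pot's axis. Shoulder at z = 85 mm, neck 41 mm across up to z = 114 mm with a bevelled rim, thread 51 mm across. Lid's underside: z = 105 mm riding on the thread ends (108.5 on the stop blocks), 94 dropped into the gaps, 88 screwed home.
- pot_thread (a point): Centre of the pot's neck at z = 106 mm, level with the flat tops of the thread ends; axes as the pot's. Seen from above, each third of the ring is, going clockwise: a 22 degree gap where a stud drops in (gap centres at 0, 120, 240 degrees from the x axis), an 84 degree flat-topped thread end, a 14 degree stop block 3.5 mm higher, which keeps a lid riding on top from being screwed forward.
- pot_home (a point): Centre of the lid's underside when home (pot z = 88 mm). Turned back (anticlockwise) the riding lid's studs meet the stop blocks over the gaps; there it drops 11 mm when lowered or let go. Then turning clockwise lowers it 6 mm, evenly between 7 and 73 degrees past the gap centre; from 73 degrees it is home, hard stop at 88. It turns easily and stays where left.
- rest: Fixed wooden rest: base 150 x 110 x 14 mm with a 40 mm wide 45 degree slope, facing up and along its +x (away from the robot), and a lower lip that carries the lid. Origin: centre of the base's underside, z up. The lid's underside centre starts at x = 0, y = 0, z = 58 mm. A lid gripped there with the tool straight down comes level when the tool is tilted 45 degrees, fingers pointing outward.
- mallet: Bystander: wooden carving mallet lying on the bench, 270 mm long, head 68 mm across; origin on the bench below its handle. Not to be disturbed.
- chisel: Bystander: wood chisel lying on the bench, 260 mm long, handle 28 mm thick; origin on the bench under its ferrule. Not to be disturbed.
- stone: Bystander: sharpening stone lying on the bench, 160 x 55 x 25 mm, origin at the centre of its underside. Not to be disturbed.
Not all that is in view belongs to the job. There is more than one size of the lid; the job needs the middle-sized.

How it is judged:
By the outcome, as a careful person would: the job done as asked, in the order asked, and still so for the second after the job is handed in, with the robot touching nothing.
It also fails if it takes over 67 s, if anything falls off the work surface, if the arm or the gripper's body presses on something with over 40 N, if the wrist force passes 120 N, or if a joint passes its speed limit or range.

## Working session

There is one attempt and no reset: what is moved stays moved. The work goes in short steps, Python scripts to look and compute and a tool call to move; the robot and the scene stay as the last step left them, time stands still between calls to the robot, and variables do not carry over. Pictures are saved under pics/ and viewed, at most 10 in all, crops included, and the job is handed in when it is done.

Besides the shell and the picture viewer there is one more tool, called after ">>>" in YAML: its name, and indented under it one key for each argument. send_rows: Moves the arm, as the interface text tells. Its arguments: {"type":"object","properties":{"motion":{"type":"array"},"squeeze":{"type":"number"}},"required":["motion"]}

```bash
ls; mkdir -p pics
cat > h.py <<'E'
import numpy as np, cv2
from workcell import env, eyes
def pts(f):
    d=f["depth"]; v,u=np.mgrid[:480,:640]
    P=np.stack([(u-f["cx"])/f["fx"]*d,(v-f["cy"])/f["fy"]*d,d],-1)
    if "R" in f: W=(P-np.array(f["t"]).ravel())@np.array(f["R"])
    else:
        from scipy.spatial.transform import Rotation as Ro
        T=np.array(f["T_tool_cam"]); s=f["s"]
        W=(P@T[:3,:3].T+T[:3,3])@Ro.from_euler('xyz',s["ee_rot"],degrees=True).as_matrix().T+np.array(s["ee_pos"])
    W[d<=0]=np.nan
    return W
def grab(n):
    s=env.state(); f=eyes.grab_frame(n); f["s"]=s; return f
def save(f,name): cv2.imwrite("pics/"+name,cv2.cvtColor(f["pixels"],cv2.COLOR_RGB2BGR))
E
python3 - <<'E'
from h import *
print(env.state())
for n in ("scene","side"):
    f=grab(n); save(f,n+"0.png"); np.savez("/tmp/"+n+".npz",W=pts(f),im=f["pixels"])
    print(n,f["fx"],np.round(f["R"],3).tolist(),np.round(f["t"],1).tolist())
E
```

```text
pics
{'time_s': 0.0, 'qpos': array([-7.58617523e+01,  1.83501115e+01,  8.97066940e+01, -1.58693209e-04,
        7.20454480e+01, -1.14522288e+00]), 'qvel': array([-0.02945325, -0.02177463,  0.00876314,  0.08132181, -0.00747697,
        0.07916642]), 'effort': array([-6.85918531e-04, -4.12465131e+01, -2.31970382e+01,  7.26385647e-02,
        4.55761829e-02, -1.56778574e-04]), 'ee_pos': array([ 151.44648645, -554.15788686,  213.13368459]), 'ee_rot': array([-1.79897764e+02, -1.89284873e-03,  1.52835179e+01]), 'force': array([-0.4489899 ,  0.73986811, -0.52060169]), 'torque': array([ 0.02214576,  0.00316181, -0.00183268]), 'gripper_force': 0.0, 'gripper_width': 90.81401288001437}
scene 570.3368257230187 [[-0.501, 0.866, 0.004], [0.743, 0.432, -0.511], [-0.444, -0.253, -0.859]] [325.3, -403.5, 1462.7]
side 492.1621895612264 [[-0.944, -0.331, -0.004], [-0.233, 0.673, -0.702], [0.235, -0.662, -0.712]] [586.6, 192.1, 978.2]
```

View pics/scene0.png

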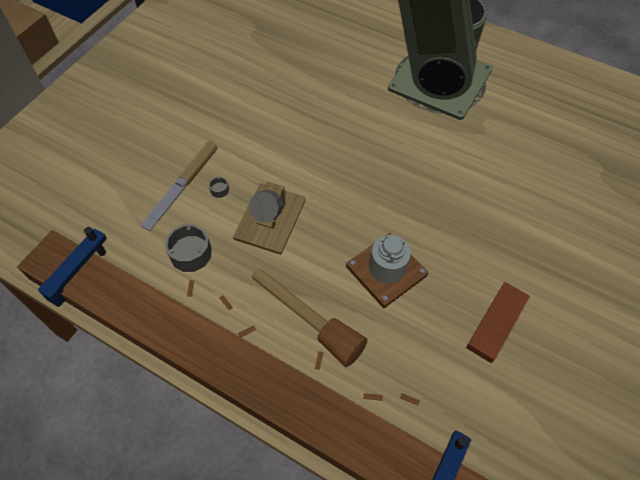

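View pics/side0.png

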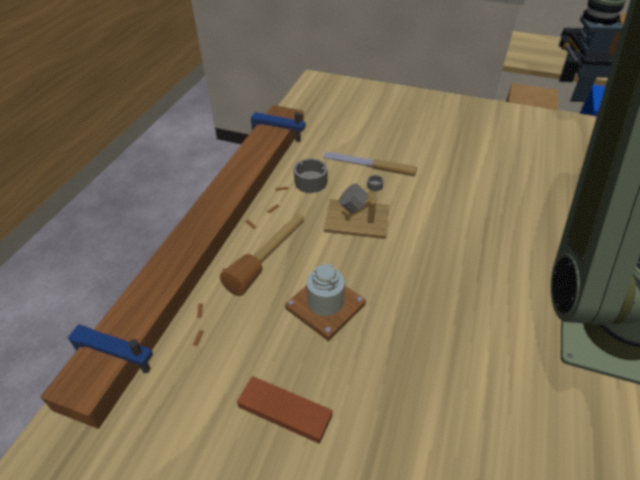

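The scene view shows three lid-like parts: a big cup at (188,247), a small ring at (219,187) and a 12-sided lid leaning on the wooden rest at (266,205). The leaning one is middle-sized and on the sloping rest, so it is the one meant. The pot is at (390,258), mallet (310,315), chisel (180,185), stone (498,322). I'll confirm in a crop and measure.

Run:
```python
from h import *
for n,boxes in (("scene",dict(rest=(228,175,310,258),pot=(340,225,432,310))),("side",dict(rest=(318,170,396,242),pot=(280,258,370,340)))):
    z=np.load(f"/tmp/{n}.npz"); W=z["W"]
    for k,(a,b,c,d) in boxes.items():
        Q=W[b:d,a:c].reshape(-1,3)
        Q=Q[~np.isnan(Q[:,0])]
        lo,hi=((9,18) if k=="rest" else (16,24))
        m=(Q[:,2]>lo)&(Q[:,2]<hi); r=cv2.minAreaRect(Q[m,:2].astype(np.float32)); print(n,k,"base",m.sum(),np.round(Q[m].mean(0),1),[np.round(x,1) for x in r])
        for lo in range(24,130,6):
            m=(Q[:,2]>lo)&(Q[:,2]<lo+6)
            if m.sum()>8: 
                r=cv2.minAreaRect(Q[m,:2].astype(np.float32)); print("  ",lo,m.sum(),np.round(Q[m].mean(0),1),[np.round(x,1) for x in r])
    for k,(u,v) in (dict(small=(219,183),big=(188,232),stone=(498,322),malhead=(345,340),chis=(200,160)) if n=="scene" else dict(small=(375,179),stem=(372,205))).items(): print(k,np.round(W[v,u],1))
z=np.load("/tmp/scene.npz")["im"]
a=cv2.resize(z[170:262,150:312],None,fx=4.9,fy=4.9,interpolation=3)
cv2.imwrite("pics/crop1.png",cv2.cvtColor(a,cv2.COLOR_RGB2BGR))
```

```text
scene rest base 1859 [ 595.6 -133.6   14.4] [array([ 584.6, -178.7]), array([153.8, 177.4]), np.float64(10.4)]
   24 11 [ 563.8 -129.1   27.5] [array([ 567.2, -128.6]), array([65.4,  1.5]), np.float64(9.9)]
   30 12 [ 583.6 -128.2   33.8] [array([ 575.6, -128.8]), array([22. , 80.1]), np.float64(82.7)]
   36 46 [ 603.7 -136.5   39.5] [array([ 581.9, -130.7]), array([34.6, 87.8]), np.float64(72.7)]
   42 34 [ 591.4 -132.5   44.2] [array([ 580. , -130.8]), array([34.9, 86.4]), np.float64(72.7)]
   54 14 [ 573.4 -126.7   57.1] [array([ 580.1, -126.1]), array([22.2, 86.5]), np.float64(86.9)]
   60 63 [ 608.  -134.5   63.9] [array([ 584.5, -130.3]), array([38.3, 88.5]), np.float64(71.6)]
   66 109 [ 605.8 -136.9   69.1] [array([ 585.8, -132.5]), array([47.8, 90.4]), np.float64(65.3)]
   72 187 [ 587.3 -141.2   75.3] [array([ 577.5, -142.3]), array([83.9, 59. ]), np.float64(2.7)]
   78 242 [ 578.8 -144.7   80.7] [array([ 575.1, -145.7]), array([76.6, 62.4]), np.float64(7.8)]
   84 150 [ 587.7 -142.3   86.7] [array([ 578.3, -146.3]), array([54.6, 62.3]), np.float64(10.3)]
   90 153 [ 588.9 
[... 4311 characters left out ...]
67 [560.  144.2  82.2] [array([563.7, 132.5]), array([75.1, 66.2]), np.float64(22.1)]
   84 210 [561.5 140.9  85.6] [array([562.6, 135.5]), array([72.6, 58. ]), np.float64(14.5)]
   90 53 [558.4 144.9  92.6] [array([561.4, 140.2]), array([50.7, 25.3]), np.float64(18.6)]
   96 42 [559.1 143.5  99.2] [array([561.8, 141.2]), array([50.5, 21.1]), np.float64(15.3)]
   102 154 [563.2 134.9 105.1] [array([566.2, 128.3]), array([49.8, 51.6]), np.float64(65.4)]
   108 243 [565.2 130.  111.5] [array([564.8, 131.7]), array([42.8, 44.8]), np.float64(40.4)]
   114 37 [565.1 127.  114.7] [array([565.8, 129.2]), array([32.2, 31. ]), np.float64(30.2)]
small [ 573.1 -306.2    8.4]
stem [ 539.6 -133.5   71.2]
```

View pics/crop1.png

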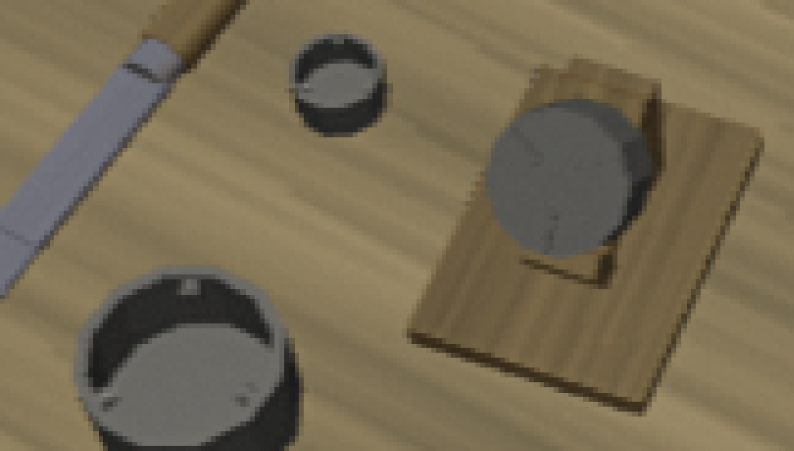

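The crop confirms it: the middle-sized lid leans on the rest's slope (crop 570,175), while the other two lie upside down on the bench, one small and one big. I'll move above it for a wrist view.

>>> send_rows:
  motion:
    - [0.2,0.2,0.17,0,0,0,1]
    - [0.82,0.82,0.17,0,0,-0.083,1]
    - [0.82,0.82,0.17,0,0,-0.083,1]
    - [0.82,0.82,0.17,0,0,-0.083,1]
    - [0.82,0.82,0.17,0,0,-0.083,1]
    - [0.82,0.82,0.17,0,0,-0.083,1]
    - [0.82,0.82,0.17,0,0,-0.083,1]
    - [0.82,0.82,0.17,0,0,-0.083,1]
    - [0.82,0.82,0.17,0,0,-0.083,1]
    - [0.82,0.82,0.17,0,0,-0.083,1]
    - [0.82,0.82,0.17,0,0,-0.083,1]
    - [0.82,0.82,0.17,0,0,-0.083,1]
    - [0.82,0.82,0.17,0,0,-0.083,1]
    - [0.82,0.82,0.17,0,0,-0.083,1]
  squeeze: 30

```text
time_s: 1.85
ee_pos: [561.0, -145.5, 299.1]
ee_rot: [180.0, -0.0, 10.2]
force: [1.0, 0.4, 0.9]
gripper_width: 91.4
gripper_force: 0.0
```

Run:
```python
from h import *
f=grab("wrist"); save(f,"w1.png"); W=pts(f); s=f["s"]; np.savez("/tmp/w1.npz",W=W,im=f["pixels"])
print(s["time_s"],s["ee_pos"],s["ee_rot"]); print(np.round(f["T_tool_cam"],3).tolist())
Q=W.reshape(-1,3); Q=Q[~np.isnan(Q[:,0])]
m=(Q[:,2]>9)&(Q[:,2]<18)&(abs(Q[:,0]-580)<100)&(abs(Q[:,1]+144)<90); print(m.sum(),cv2.minAreaRect(Q[m,:2].astype(np.float32)))
for lo in range(54,112,6):
    m=(Q[:,2]>lo)&(Q[:,2]<lo+6)&(abs(Q[:,0]-580)<60)&(abs(Q[:,1]+144)<60)
    if m.sum()>8: print(lo,m.sum(),cv2.minAreaRect(Q[m,:2].astype(np.float32)))
```

```text
1.85 [ 560.9775077  -145.53329861  299.13262446] [ 1.79986108e+02 -2.35108291e-03  1.02175663e+01]
[[0.001, -0.966, -0.258, 72.414], [1.0, 0.001, -0.001, 1.395], [0.001, -0.258, 0.966, -170.269], [0.0, 0.0, 0.0, 1.0]]
7979 ((578.556640625, -149.5486602783203), (149.31436157226562, 110.24578857421875), 10.230751991271973)
60 199 ((597.8546752929688, -146.75399780273438), (53.0498046875, 61.09774398803711), 9.307236671447754)
66 374 ((593.0956420898438, -146.63778686523438), (54.92430877685547, 61.43821716308594), 10.209049224853516)
72 943 ((575.6835327148438, -150.09390258789062), (79.3846435546875, 61.54475402832031), 9.834527969360352)
78 1124 ((571.991943359375, -150.73089599609375), (70.49505615234375, 61.70927429199219), 10.2576265335083)
84 707 ((576.7344970703125, -149.75210571289062), (48.8024787902832, 60.996009826660156), 10.301568984985352)
90 744 ((582.0244140625, -148.80178833007812), (31.522686004638672, 56.56822204589844), 10.232545852661133)
96 514 ((581.1146240234375, -147.89248657226562), (18.191431045532227, 47.68083953857422), 6.800371170043945)
102 74 ((580.8748168945312, -149.70960998535156), (4.50986909866333, 25.770740509033203), 7.821737289428711)
```

View pics/w1.png

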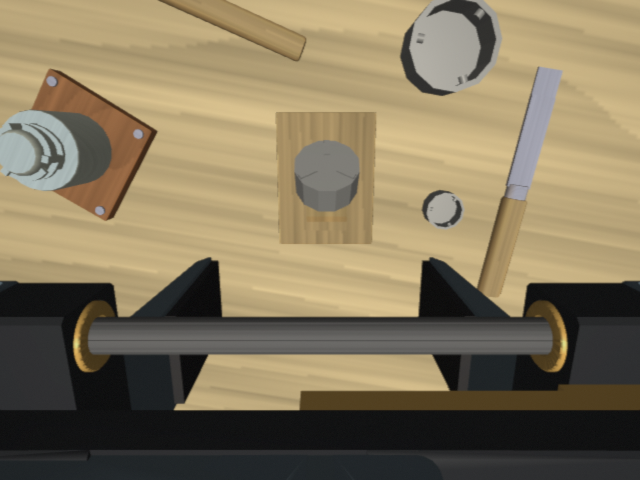

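Wrist view: the lid on the rest is at (327,172), with one rib pointing up-image (outward, its +x) and the other two toward lower left and right. The rest yaw is 10.2°. The pot is at (40,150), and its gaps still need a closer look. Grasp next.

>>> send_rows:
  motion:
    - [0.057,-0.002,-0.1,0,0,0,1]
    - [0.057,-0.002,-0.2,0,0,0,1]
    - [0.057,-0.002,-0.3,0,0,0,1]
    - [0.057,-0.002,-0.38,0,0,0,1]
    - [0.057,-0.002,-0.44,0,0,0,1]
    - [0.057,-0.002,-0.48,0,0,0,1]
    - [0.057,-0.002,-0.496,0,0,0,1]
    - [0.057,-0.002,-0.496,0,0,0,1]
    - [0.057,-0.002,-0.496,0,0,0,1]

```text
time_s: 3.02
ee_pos: [590.8, -146.0, 52.1]
ee_rot: [179.9, -0.1, 10.3]
force: [-0.0, 0.5, -0.4]
gripper_width: 90.6
gripper_force: 0.0
```

>>> send_rows:
  motion:
    - [0,0,0,0,0,0,-1]
    - [0,0,0,0,0,0,-1]
    - [0,0,0,0,0,0,-1]
    - [0,0,0,0,0,0,-1]
    - [0,0,0,0,0,0,-1]
    - [0,0,0,0,0,0,-1]
    - [0,0,0,0,0,0,-1]
    - [0,0,0,0,0,0,-1]
  squeeze: 30

```text
time_s: 4.03
ee_pos: [590.2, -145.8, 51.2]
ee_rot: [180.0, -0.0, 10.3]
force: [-0.5, -0.8, 3.7]
gripper_width: 61.6
gripper_force: 30.0
```

>>> send_rows:
  motion:
    - [0,0,0.03,0,0,0,-1]
    - [0,0,0.1,0,0,0,-1]
    - [0,0,0.2,0,0,0,-1]
    - [0,0,0.3,0,0,0,-1]
    - [-0.05,0.1,0.4,0,0,0,-1]
    - [-0.1,0.2,0.5,0,0,0,-1]
    - [-0.146,0.3,0.558,0,0,0,-1]
    - [-0.146,0.42,0.558,0,0,0,-1]
    - [-0.146,0.53,0.558,0,0,0,-1]
    - [-0.146,0.53,0.558,0,0,0,-1]
    - [-0.146,0.53,0.558,0,0,0,-1]
    - [-0.146,0.53,0.558,0,0,0,-1]

```text
time_s: 5.52
ee_pos: [517.1, 118.0, 329.9]
ee_rot: [180.0, 0.0, 10.2]
force: [-0.4, 0.3, -1.1]
gripper_width: 62.0
gripper_force: 30.0
```

Run:
```python
from h import *
f=grab("wrist"); save(f,"w2.png"); W=pts(f); s=f["s"]; np.savez("/tmp/w2.npz",W=W,im=f["pixels"])
print(s["time_s"],s["ee_pos"],s["ee_rot"],s["gripper_width"],f["fx"])
Q=W.reshape(-1,3); k=~np.isnan(Q[:,0])
k&=(abs(Q[:,0]-566)<95)&(abs(Q[:,1]-129)<95); vv,uu=np.divmod(np.where(k)[0],640); Q=Q[k]
m=(Q[:,2]>16)&(Q[:,2]<24); print(m.sum(),cv2.minAreaRect(Q[m,:2].astype(np.float32)))
m=(Q[:,2]>82)&(Q[:,2]<88); print(m.sum(),cv2.minEnclosingCircle(Q[m,:2].astype(np.float32)))
m=(Q[:,2]>102)&(Q[:,2]<112); c,r=cv2.minEnclosingCircle(Q[m,:2].astype(np.float32)); print("thread",m.sum(),c,r)
m=(Q[:,2]>111.8)&(Q[:,2]<118); print("rim",m.sum(),cv2.minEnclosingCircle(Q[m,:2].astype(np.float32)), np.median(Q[m,2]))
c=np.array(c); d=Q[:,:2]-c; rr=np.hypot(*d.T); a=np.degrees(np.arctan2(d[:,1],d[:,0]))
print("px",uu[rr<30].min(),uu[rr<30].max(),vv[rr<30].min(),vv[rr<30].max())
for t in range(-180,180,5):
    m=(rr>21.8)&(rr<25)&(a>=t)&(a<t+5)
    print(t,m.sum(),np.round(np.percentile(Q[m,2],[20,50,80]),1) if m.sum() else "",end=" | ")
a=cv2.resize(f["pixels"][max(vv.min(),0):vv.max(),uu.min():uu.max()],(600,600),interpolation=3)
cv2.imwrite("pics/crop2.png",cv2.cvtColor(a,cv2.COLOR_RGB2BGR)); print(uu.min(),uu.max(),vv.min(),vv.max())
```

```text
5.525 [517.07276662 118.04509138 329.87108047] [1.79960418e+02 3.55960062e-02 1.02210421e+01] 61.98312173362491 399.5443572068493
6194 ((565.8405151367188, 125.5177001953125), (120.04489135742188, 120.2745132446289), 67.82781982421875)
2071 ((565.94189453125, 125.46619415283203), 37.79473114013672)
thread 960 (565.9525756835938, 125.37869262695312) 25.644298553466797
rim 1149 ((565.4271850585938, 125.69319152832031), 19.057926177978516) 113.44149650608412
px 193 451 123 479
-180 1022 [442.5 448.  453.1] | -175 1074 [441.8 447.6 452.7] | -170 1012 [441.9 447.6 452.7] | -165 1039 [442.5 448.1 453.1] | -160 958 [442.7 448.3 453.4] | -155 630 [437.8 449.4 453.8] | -150 270 [424.  425.8 453.7] | -145 170 [343.6 425.1 425.7] | -140 189 [343.  425.  425.7] | -135 209 [422.9 425.  425.7] | -130 225 [422.5 424.1 425.1] | -125 152 [421.4 423.  424. ] | -120 12 [ 94.1 258.2 423. ] | -115 7 [94.3 94.7 95. ] | -110 5 [93.7 94.  94.3] | -105 5 [ 95.3 108.2 109. ] | -100 7 [108.8 109.1 110.1] | -95 8 [108.1 109.3 109.9] | -90 6 [105.5 109.  109.9] | -85 6 [105.9 106.6 107.1] | -80 8 [104.3 105.2 10
[... 723 characters left out ...]
 105.2 105.4] | 60 7 [106.  106.4 106.6] | 65 7 [103.7 104.9 105.8] | 70 6 [105.  105.3 105.4] | 75 9 [105.2 105.9 106.1] | 80 6 [104.5 105.1 105.2] | 85 8 [105.5 105.7 106.2] | 90 6 [105.2 105.6 106.5] | 95 8 [105.1 105.6 105.9] | 100 7 [105.3 105.9 106. ] | 105 6 [105.8 106.2 107.2] | 110 7 [105.3 105.8 106. ] | 115 3 [105.  105.4 105.6] | 120 6 [94.  94.1 94.3] | 125 8 [94.2 94.5 94.9] | 130 6 [93.  93.8 94.1] | 135 11 [ 94.2  98.4 423. ] | 140 133 [421.6 422.8 424.2] | 145 229 [422.5 424.  425. ] | 150 204 [422.6 424.8 425.5] | 155 201 [343.1 425.2 425.9] | 160 170 [343.6 425.1 425.8] | 165 257 [346.3 425.7 453.5] | 170 586 [425.6 449.8 453.9] | 175 904 [442.7 448.7 453.5] | 0 639 51 479
```

View pics/w2.png

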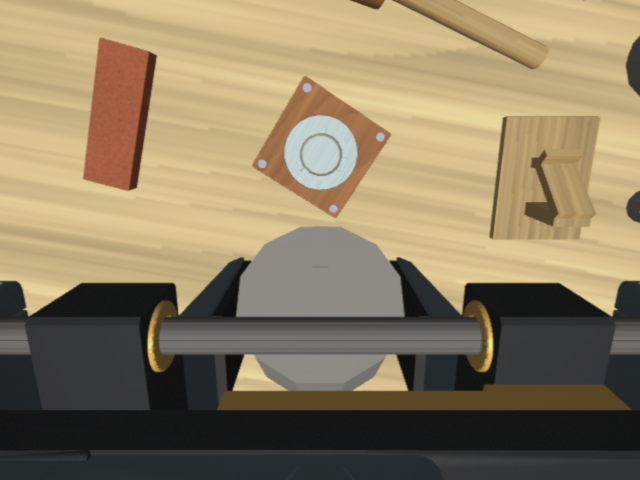

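View pics/crop2.png

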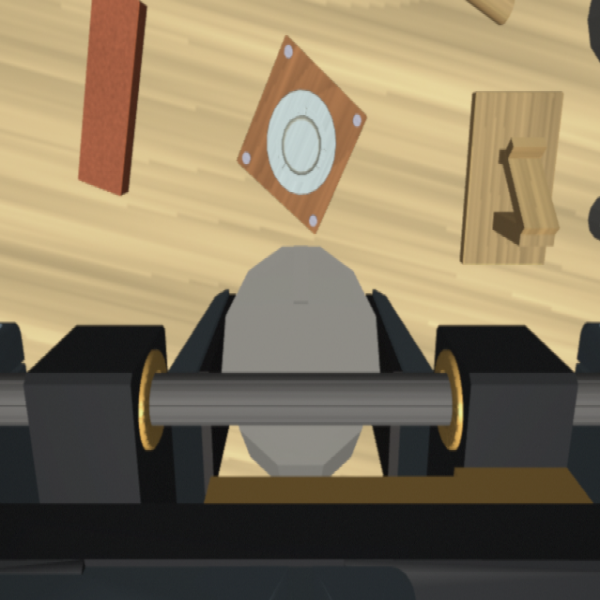

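The wrist view shows the pot at (321,153) and the lid in the hand at (320,310). The thread gaps from depth are at about 8, 128 and −112°, which fits the board edges and gives a pot yaw of −112.2°. Next I'll measure the lid in the hand with all cameras, to calibrate out their bias.

```bash
cat >> h.py <<'E'
from scipy.spatial.transform import Rotation as Ro
def lidframe(W,s,nz=(2**-.5,0,2**-.5)):
    "points in lid frame; s pose; lid held with tool-down-type frame: uses tool rotation"
    R=Ro.from_euler('xyz',s["ee_rot"],degrees=True).as_matrix()
    T=(W-np.array(s["ee_pos"]))@R; T=T+np.array([0,0,19.])   # tool coords rel. grasp
    c=2**-.5  # tool x=heading, z=down; lid z = c*x - c*z, lid x = c*x + c*z, lid y=-tool y
    return np.stack([c*T[...,0]+c*T[...,2],-T[...,1],c*T[...,0]-c*T[...,2]],-1)
E
python3 - <<'E'
from h import *
for n in ("wrist","scene","side"):
    f=grab(n); L=lidframe(pts(f),f["s"]).reshape(-1,3); L=L[~np.isnan(L[:,0])]
    r=np.hypot(L[:,0],L[:,1])
    m=(abs(L[:,2]-17)<7)&(r<38); P=L[m]; print(n,m.sum())
    if m.sum()<20: continue
    A=np.c_[P[:,:2],np.ones(len(P))]; print(" plane",np.round(np.linalg.lstsq(A,P[:,2],rcond=None)[0],3),"z",np.percentile(P[:,2],[10,50,90]))
    print(" circ",cv2.minEnclosingCircle(P[:,:2].astype(np.float32)), "x",np.percentile(P[:,0],[0.5,99.5]),"y",np.percentile(P[:,1],[.5,99.5]))
W=pts(grab("scene")); im=0
Q=W.reshape(-1,3); Q=Q[~np.isnan(Q[:,0])]
for nm in ("scene","side"):
    Q=pts(grab(nm)).reshape(-1,3); m=(Q[:,2]>16)&(Q[:,2]<24)&(abs(Q[:,0]-566)<80)&(abs(Q[:,1]-128)<80); print(nm,"board",m.sum(),cv2.minAreaRect(Q[m,:2].astype(np.float32)))
E
```

```text
wrist 16275
 plane [9.0000e-03 0.0000e+00 1.6486e+01] z [15.48834402 16.37507935 17.70288238]
 circ ((-0.09278033673763275, -0.047143515199422836), 37.96996307373047) x [-30.76299425  30.00619021] y [-35.52379378  35.48738167]
scene 1301
 plane [-0.0000e+00 -2.0000e-03  1.7736e+01] z [15.52758256 17.72258628 19.99758489]
 circ ((0.8382841944694519, 0.11649949848651886), 37.67808532714844) x [-24.41268284  29.94634532] y [-35.62501843  35.44996564]
side 74
 plane [-0.086 -0.13  19.596] z [14.27296848 16.06245708 16.87248401]
 circ ((21.02869415283203, 14.729954719543457), 16.81991958618164) x [11.66887464 31.40673304] y [ 0.84723885 29.01393259]
scene board 1543 ((566.8974609375, 128.1033935546875), (121.30078125, 122.54926300048828), 67.78585815429688)
side board 1435 ((565.7656860351562, 127.61199951171875), (121.66633605957031, 121.24488830566406), 67.98825073242188)
```

Run:
```python
from h import *
psi=-30
D=Ro.from_euler('z',psi,degrees=True)*Ro.from_euler('y',-45,degrees=True)*Ro.from_euler('z',-10.22,degrees=True)
print(D.as_rotvec(degrees=True)/60, (Ro.from_euler('z',psi,degrees=True)*Ro.from_euler('y',-45,degrees=True)*Ro.from_euler('x',180,degrees=True)).as_euler('xyz',degrees=True))
p=np.radians(psi); T=np.array([566.2+13.44*np.cos(p),127.8+13.44*np.sin(p),152-13.44]); print(T,(T-[517.1,119.33,329.98])/500, env.state()["qpos"])
```

```text
[-0.1313858  -0.75358325 -0.63495792] [180. -45. -30.]
[577.83938143 121.08       138.56      ] [ 0.12147876  0.0035     -0.38284   ] [ 1.16914659e+01  1.13456720e+01  8.27508356e+01 -5.84294210e-03
  8.59098753e+01  9.14441052e+01]
```

>>> send_rows:
  motion:
    - [0.1215,0.0035,0,-0.1314,-0.7536,-0.635,-1]
    - [0.1215,0.0035,0,-0.1314,-0.7536,-0.635,-1]
    - [0.1215,0.0035,0,-0.1314,-0.7536,-0.635,-1]
    - [0.1215,0.0035,0,-0.1314,-0.7536,-0.635,-1]
    - [0.1215,0.0035,0,-0.1314,-0.7536,-0.635,-1]
    - [0.1215,0.0035,0,-0.1314,-0.7536,-0.635,-1]
    - [0.1215,0.0035,-0.1,-0.1314,-0.7536,-0.635,-1]
    - [0.1215,0.0035,-0.2,-0.1314,-0.7536,-0.635,-1]
    - [0.1215,0.0035,-0.3,-0.1314,-0.7536,-0.635,-1]
    - [0.1215,0.0035,-0.3828,-0.1314,-0.7536,-0.635,-1]
    - [0.1215,0.0035,-0.3828,-0.1314,-0.7536,-0.635,-1]
    - [0.1215,0.0035,-0.3828,-0.1314,-0.7536,-0.635,-1]
    - [0.1215,0.0035,-0.3828,-0.1314,-0.7536,-0.635,-1]

```text
time_s: 7.5
ee_pos: [609.8, -21.1, 279.6]
ee_rot: [-178.6, -39.6, -26.4]
force: [0.1, 0.2, -1.5]
gripper_width: 61.9
gripper_force: 30.0
```

Run:
```python
from h import *
print(env.state()["qpos"].round(1))
for n in ("wrist","scene","side"):
    f=grab(n); W=pts(f); s=f["s"]; np.savez(f"/tmp/{n}3.npz",W=W,im=f["pixels"]); save(f,n+"3.png")
    L=lidframe(W,s).reshape(-1,3); L=L[~np.isnan(L[:,0])]
    m=(abs(L[:,2]-17)<3.5)&(np.hypot(L[:,0],L[:,1])<38)&(abs(L[:,1])<30.5); P=L[m]; print(n,m.sum(),np.round(s["ee_pos"],1))
    if m.sum()>20:
        A=np.c_[P[:,:2],np.ones(len(P))]; print(" plane",np.round(np.linalg.lstsq(A,P[:,2],rcond=None)[0],3)," x",np.percentile(P[:,0],[0.5,99.5]))
        # world extents of top-face points
    Q=W.reshape(-1,3); Q=Q[~np.isnan(Q[:,0])]
    m=(Q[:,2]>16)&(Q[:,2]<24)&(abs(Q[:,0]-566)<80)&(abs(Q[:,1]-128)<80); print(" board",m.sum(),cv2.minAreaRect(Q[m,:2].astype(np.float32)) if m.sum()>10 else "")
```

```text
[  7.6   4.7 109.2 -34.8  36.1 146.5]
wrist 15029 [609.8 -21.1 279.6]
 plane [4.0000e-03 2.0000e-03 1.6482e+01]  x [-30.3165455   30.37671845]
 board 0 
scene 912 [609.2 -21.4 278.7]
 plane [-7.0000e-03  5.0000e-03  1.7479e+01]  x [-30.90731738  30.35241801]
 board 1539 ((566.57080078125, 128.1250457763672), (121.3737564086914, 121.43746948242188), 67.8151626586914)
side 0 [609.5 -21.1 279.4]
 board 1437 ((565.9276123046875, 128.44668579101562), (120.30335998535156, 121.46977996826172), 68.06121826171875)
```

View pics/side3.png

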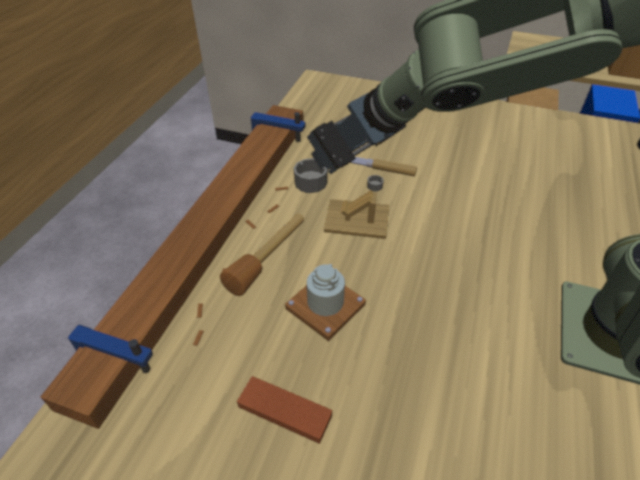

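The side view shows the arm up and away from the pot: heading −30 ran into the last joint's range. Nothing was touched (lid at about (320,160), pot at (325,290)). I'll use heading +60 instead, which puts the studs 68° short of the gap at 128°.

```bash
cat >> h.py <<'E'
def plan(tcp,psi,tilt,base=None):
    s=env.state(); p0,r0=(s["ee_pos"],s["ee_rot"]) if base is None else base
    Rt=Ro.from_euler('z',psi,degrees=True)*Ro.from_euler('y',-tilt,degrees=True)*Ro.from_euler('x',180,degrees=True)
    D=Rt*Ro.from_euler('xyz',r0,degrees=True).inv()
    print("shift",np.round((np.array(tcp)-p0)/500,4),"turn",np.round(D.as_rotvec(degrees=True)/60,4))
def lidtcp(xy,U,psi,tilt=45):
    t=np.radians(tilt);p=np.radians(psi)
    return np.array([xy[0]+19*np.sin(t)*np.cos(p),xy[1]+19*np.sin(t)*np.sin(p),U+17-19*np.cos(t)])
E
python3 - <<'E'
from h import *
plan((560,100,320),20,45)
E
```

```text
shift [-0.0998  0.2416  0.08  ] turn [-0.0226 -0.0901  0.7565]
```

>>> send_rows:
  motion:
    - [-0.1,0.24,0.08,-0.0226,-0.09,0.7565,-1]
    - [-0.1,0.24,0.08,-0.0226,-0.09,0.7565,-1]
    - [-0.1,0.24,0.08,-0.0226,-0.09,0.7565,-1]
    - [-0.1,0.24,0.08,-0.0226,-0.09,0.7565,-1]
    - [-0.1,0.24,0.08,-0.0226,-0.09,0.7565,-1]
    - [-0.1,0.24,0.08,-0.0226,-0.09,0.7565,-1]
    - [-0.1,0.24,0.08,-0.0226,-0.09,0.7565,-1]
    - [-0.1,0.24,0.08,-0.0226,-0.09,0.7565,-1]

```text
time_s: 8.65
ee_pos: [560.1, 98.7, 320.6]
ee_rot: [180.0, -45.0, 19.9]
force: [-0.4, -0.5, -0.3]
gripper_width: 62.2
gripper_force: 30.0
```

Run:
```python
from h import *
print(env.state()["qpos"].round(1))
T=lidtcp((566.3,127.9),150,60); print(T); plan(T,60,45)
```

```text
[  1.1  -4.2 115.2  28.5  28.6  51. ]
[573.01751442 139.53507628 153.56497116]
shift [ 0.0258  0.0817 -0.3341] turn [-3.000e-04  5.000e-04  6.682e-01]
```

>>> send_rows:
  motion:
    - [0.0258,0.0817,0,0,0,0.668,-1]
    - [0.0258,0.0817,0,0,0,0.668,-1]
    - [0.0258,0.0817,0,0,0,0.668,-1]
    - [0.0258,0.0817,0,0,0,0.668,-1]
    - [0.0258,0.0817,0,0,0,0.668,-1]
    - [0.0258,0.0817,0,0,0,0.668,-1]
    - [0.0258,0.0817,-0.1,0,0,0.668,-1]
    - [0.0258,0.0817,-0.2,0,0,0.668,-1]
    - [0.0258,0.0817,-0.28,0,0,0.668,-1]
    - [0.0258,0.0817,-0.334,0,0,0.668,-1]
    - [0.0258,0.0817,-0.334,0,0,0.668,-1]
    - [0.0258,0.0817,-0.334,0,0,0.668,-1]

```text
time_s: 10.15
ee_pos: [573.1, 140.6, 154.6]
ee_rot: [179.8, -45.0, 60.2]
force: [0.2, 0.1, -0.8]
gripper_width: 62.0
gripper_force: 30.0
```

Run:
```python
from h import *
s=env.state();print(s["qpos"].round(1),s["ee_pos"],s["ee_rot"])
for n in ("wrist","scene","side"):
    f=grab(n); W=pts(f); s=f["s"]; np.savez(f"/tmp/{n}4.npz",W=W,im=f["pixels"]); save(f,n+"4.png")
    L=lidframe(W,s).reshape(-1,3); L=L[~np.isnan(L[:,0])]
    m=(abs(L[:,2]-17)<3.5)&(np.hypot(L[:,0],L[:,1])<38)&(abs(L[:,1])<30.5); P=L[m]; print(n,m.sum())
    if m.sum()>20:
        A=np.c_[P[:,:2],np.ones(len(P))]; print(" plane",np.round(np.linalg.lstsq(A,P[:,2],rcond=None)[0],3)," x",np.percentile(P[:,0],[0.5,99.5])," y",np.percentile(P[:,1],[0.5,99.5]))
    Q=W.reshape(-1,3); Q=Q[~np.isnan(Q[:,0])]
    m=(Q[:,2]>16)&(Q[:,2]<24)&(abs(Q[:,0]-566)<80)&(abs(Q[:,1]-128)<80); print(" board",m.sum(),cv2.minAreaRect(Q[m,:2].astype(np.float32)) if m.sum()>10 else "")
```

```text
[ -9.6  17.8 117.1  63.8  47.7 -26.2] [573.10582411 140.58413976 154.58745451] [179.83411461 -45.03813543  60.20198801]
wrist 15005
 plane [5.0000e-03 2.0000e-03 1.6463e+01]  x [-32.02486605  28.75946273]  y [-29.84004145  30.05472252]
 board 1240 ((569.239990234375, 132.39663696289062), (25.572233200073242, 122.76280212402344), 60.17866897583008)
scene 788
 plane [-4.000e-03  3.000e-03  1.746e+01]  x [-28.50516475  32.59884862]  y [-28.82486634  29.36204411]
 board 1540 ((566.7183837890625, 127.92959594726562), (122.45674896240234, 123.17535400390625), 67.385986328125)
side 658
 plane [-2.0000e-03 -0.0000e+00  1.5987e+01]  x [-29.8102398   31.98039069]  y [-30.19782092  28.85400322]
 board 1436 ((565.689453125, 127.8078842163086), (120.53034973144531, 121.2274398803711), 67.8019027709961)
```

View pics/side4.png

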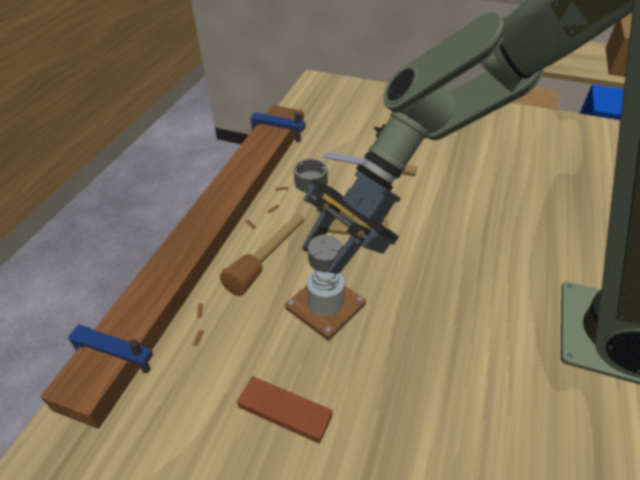

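The side view shows the lid level above the pot neck (lid (323,250), pot (326,290)). By the cameras it sits about (0.8, 2.2) mm off the pot axis. I'll correct that and lower.

>>> send_rows:
  motion:
    - [-0.0015,-0.004,-0.03,0,0,0,-1]
    - [-0.0015,-0.004,-0.055,0,0,0,-1]
    - [-0.0015,-0.004,-0.064,0,0,0,-1]
    - [-0.0015,-0.004,-0.064,0,0,0,-1]
    - [-0.0015,-0.004,-0.064,0,0,0,-1]

```text
time_s: 10.92
ee_pos: [572.4, 138.0, 121.7]
ee_rot: [179.9, -45.0, 60.1]
force: [0.5, 0.6, -1.9]
gripper_width: 61.8
gripper_force: 30.0
```

```bash
cat > m.py <<'E'
from h import *
def run(tag):
    print(np.round(env.state()["ee_pos"],2),np.round(env.state()["force"],1))
    for n in ("scene","side"):
        f=grab(n); W=pts(f); s=f["s"]; L=lidframe(W,s)
        base=np.load(f"/tmp/{n}.npz")["W"]
        with np.errstate(all='ignore'):
            m=(abs(L[...,2]-16.8)<2.5)&(abs(L[...,0])<36)&(abs(L[...,1])<29)
            mb=(W[...,2]>17)&(W[...,2]<23)&(abs(W[...,0]-566)<75)&(abs(W[...,1]-128)<75)
        P=W[m]; c=P.mean(0)
        B=W[mb][:,:2]; r=cv2.minAreaRect(B.astype(np.float32))
        h=(np.percentile(L[m][:,0],2)+np.percentile(L[m][:,0],98))/2
        print(n,m.sum(),"lid centroid",np.round(c,1),"lidframe mean",np.round(L[m].mean(0),2),"mid x",round(h,2),"board",np.round(r[0],1))
run(0)
E
python3 m.py
```

```text
[572.45 138.03 121.71] [ 0.5  0.6 -1.9]
scene 618 lid centroid [567.  129.  152.4] lidframe mean [ 2.87  0.2  17.25] mid x 2.03 board [566.8 128. ]
side 549 lid centroid [566.1 128.2 151.2] lidframe mean [ 1.75  0.58 16.11] mid x 1.4 board [566. 128.]
```

>>> send_rows:
  motion:
    - [0,-0.0008,-0.004,0,0,0,-1]
    - [0,-0.0008,-0.008,0,0,0,-1]
    - [0,-0.0008,-0.012,0,0,0,-1]
    - [0,-0.0008,-0.012,0,0,0,-1]

```text
time_s: 11.52
ee_pos: [571.9, 137.7, 114.7]
ee_rot: [-180.0, -45.0, 60.1]
force: [-0.2, -0.3, -1.0]
gripper_width: 62.2
gripper_force: 30.0
```

>>> send_rows:
  motion:
    - [0,0,-0.003,0,0,0,-1]
    - [0,0,-0.006,0,0,0,-1]
    - [0,0,-0.008,0,0,0,-1]
    - [0,0,-0.008,0,0,0,-1]

```text
time_s: 12.02
ee_pos: [572.0, 137.7, 110.9]
ee_rot: [-180.0, -45.0, 60.1]
force: [-0.1, 0.3, -1.8]
gripper_width: 62.1
gripper_force: 30.0
```

>>> send_rows:
  motion:
    - [0,0,-0.002,0,0,0,-1]
    - [0,0,-0.003,0,0,0,-1]
    - [0,0,-0.003,0,0,0,-1]

```text
time_s: 12.4
ee_pos: [572.0, 137.7, 109.4]
ee_rot: [-180.0, -45.0, 60.1]
force: [0.2, -0.1, -1.5]
gripper_width: 61.9
gripper_force: 30.0
```

>>> send_rows:
  motion:
    - [0,0,-0.002,0,0,0,-1]
    - [0,0,-0.002,0,0,0,-1]
    - [0,0,-0.002,0,0,0,-1]

```text
time_s: 12.78
ee_pos: [572.2, 137.7, 108.7]
ee_rot: [180.0, -45.0, 60.1]
force: [0.6, 0.1, -0.0]
gripper_width: 61.7
gripper_force: 30.0
```

>>> send_rows:
  motion:
    - [0,0,-0.001,0,0,0,-1]
    - [0,0,-0.001,0,0,0,-1]
    - [0,0,-0.001,0,0,0,-1]

```text
time_s: 13.15
ee_pos: [572.2, 137.7, 108.5]
ee_rot: [180.0, -45.0, 60.1]
force: [-2.1, -1.8, 5.6]
gripper_width: 61.7
gripper_force: 30.0
```

Contact at the riding height. I'll let go and back out along the tool axis.

>>> send_rows:
  motion:
    - [0,0,0,0,0,0,1]
    - [0,0,0,0,0,0,1]
    - [0,0,0,0,0,0,1]
    - [0,0,0,0,0,0,1]
    - [0,0,0,0,0,0,1]
    - [-0.01,-0.018,0.02,0,0,0,1]
    - [-0.025,-0.046,0.053,0,0,0,1]
    - [-0.05,-0.092,0.106,0,0,0,1]
    - [-0.106,-0.184,0.212,0,0,0,1]
    - [-0.106,-0.184,0.3,0,0,0,1]
    - [-0.106,-0.184,0.3,0,0,0,1]
    - [-0.106,-0.184,0.3,0,0,0,1]

```text
time_s: 14.65
ee_pos: [518.3, 45.4, 257.8]
ee_rot: [180.0, -44.9, 60.1]
force: [-1.0, -0.2, 0.1]
gripper_width: 91.2
gripper_force: 0.0
```

```bash
cat > lidw.py <<'E'
from h import *
def look(tag,names=("scene","side")):
    for n in names:
        f=grab(n); W=pts(f); save(f,n+tag+".png")
        with np.errstate(all='ignore'): m=(W[...,2]>105)&(W[...,2]<150)&(np.hypot(W[...,0]-566.3,W[...,1]-127.9)<40)
        P=W[m]; 
        if len(P)<50: print(n,len(P)); continue
        zt=np.median(P[P[:,2]>np.percentile(P[:,2],80)-4][:,2]); t=P[abs(P[:,2]-zt)<3]
        A=np.c_[t[:,:2]-[566.3,127.9],np.ones(len(t))]
        print(n,len(t),"plane",np.round(np.linalg.lstsq(A,t[:,2],rcond=None)[0],3),"centroid",np.round(t.mean(0),1),"circ",cv2.minEnclosingCircle(t[:,:2].astype(np.float32)))
E
python3 - <<'E'
from lidw import *
print(env.state()["qpos"].round(1)); look("5")
plan((565,125,280),60,0)
E
```

```text
[-23.3   8.  112.1  50.8  64.8 -18.3]
scene 696 plane [ 3.0000e-03 -3.0000e-03  1.3973e+02] centroid [566.9 128.  139.7] circ ((566.2752685546875, 128.06077575683594), 32.97169494628906)
side 661 plane [ 0.00000e+00 -6.00000e-03  1.37909e+02] centroid [564.7 128.6 137.9] circ ((564.7367553710938, 127.06634521484375), 32.686607360839844)
shift [0.0936 0.1579 0.0467] turn [-6.503e-01  3.719e-01 -6.000e-04]
```

Lid rests level on the pot with its top at about z = 139, so it is riding at U ≈ 105, centred at (566, 128). Now from above.

>>> send_rows:
  motion:
    - [0.0,0.0,0.05,-0.65,0.372,0,1]
    - [0.0,0.0,0.05,-0.65,0.372,0,1]
    - [0.05,0.08,0.05,-0.65,0.372,0,1]
    - [0.096,0.1646,0.05,-0.65,0.372,0,1]
    - [0.096,0.1646,0.05,-0.65,0.372,0,1]
    - [0.096,0.1646,0.0,-0.65,0.372,0,1]
    - [0.096,0.1646,-0.05,-0.65,0.372,0,1]
    - [0.096,0.1646,-0.05,-0.65,0.372,0,1]
    - [0.096,0.1646,-0.05,-0.65,0.372,0,1]

```text
time_s: 15.88
ee_pos: [567.3, 128.2, 233.0]
ee_rot: [179.9, -0.0, 60.1]
force: [-0.8, -0.8, 0.9]
gripper_width: 91.5
gripper_force: 0.0
```

Run:
```python
from lidw import *
s=env.state(); print(s["qpos"].round(1),s["ee_pos"],s["ee_rot"]); 
f=grab("wrist"); save(f,"w6.png"); W=pts(f)
with np.errstate(all='ignore'): m=(abs(W[...,2]-139)<3)&(np.hypot(W[...,0]-566.3,W[...,1]-127.9)<38)
v,u=np.where(m); print(m.sum(),u.min(),u.max(),v.min(),v.max()); P=W[m]; print(P.mean(0),cv2.minEnclosingCircle(P[:,:2].astype(np.float32)))
h=cv2.convexHull(P[:,:2].astype(np.float32))[:,0]; c=np.array([566.3,127.9]); c=(P[:,:2].max(0)+P[:,:2].min(0))/2
# 12-gon orientation: support-width vs direction
for a in range(0,30,3):
    print(a,[round(float(np.ptp(P[:,:2]@[np.cos(np.radians(a+k)),np.sin(np.radians(a+k))])),1) for k in (0,30,60,90,120,150)])
plan((566.3,127.7,113),60,0)
a=f["pixels"][v.min()-20:v.max()+20,u.min()-20:u.max()+20]; cv2.imwrite("pics/crop6.png",cv2.cvtColor(cv2.resize(a,None,fx=3,fy=3,interpolation=3),cv2.COLOR_RGB2BGR)); print(a.shape)
```

```text
[11.6 18.2 87.  -0.  74.7 41.5] [567.26503812 128.18789041 233.0241677 ] [ 1.79919278e+02 -4.95080109e-02  6.01409742e+01]
6285 274 363 198 285
[565.62374304 125.77844542 138.59029209] ((565.11865234375, 125.09361267089844), 32.03125762939453)
0 [62.2, 62.5, 62.6, 62.1, 62.2, 61.9]
3 [62.7, 62.7, 62.8, 62.5, 62.7, 62.0]
6 [63.2, 63.3, 63.2, 63.1, 63.1, 62.6]
9 [63.6, 63.7, 63.6, 63.5, 63.3, 63.1]
12 [63.9, 63.9, 63.8, 63.8, 63.5, 63.4]
15 [64.0, 64.0, 63.8, 63.9, 63.6, 63.5]
18 [63.9, 64.0, 63.7, 63.8, 63.4, 63.5]
21 [63.7, 63.7, 63.4, 63.6, 63.2, 63.4]
24 [63.5, 63.3, 63.1, 63.2, 62.8, 63.1]
27 [63.0, 62.9, 62.6, 62.6, 62.3, 62.6]
shift [-0.0025 -0.0009 -0.2413] turn [-0.0003  0.0029 -0.0022]
(127, 129, 3)
```

>>> send_rows:
  motion:
    - [-0.0026,-0.004,-0.08,0,0,0,1]
    - [-0.0026,-0.004,-0.15,0,0,0,1]
    - [-0.0026,-0.004,-0.2,0,0,0,1]
    - [-0.0026,-0.004,-0.23,0,0,0,1]
    - [-0.0026,-0.004,-0.24,0,0,0,1]
    - [-0.0026,-0.004,-0.24,0,0,0,1]
    - [-0.0026,-0.004,-0.24,0,0,0,1]

```text
time_s: 16.8
ee_pos: [566.5, 126.1, 114.1]
ee_rot: [179.8, -0.1, 60.1]
force: [0.6, 0.7, -0.0]
gripper_width: 91.0
gripper_force: 0.0
```

>>> send_rows:
  motion:
    - [0,0,0,0,0,0,-1]
    - [0,0,0,0,0,0,-1]
    - [0,0,0,0,0,0,-1]
    - [0,0,0,0,0,0,-1]
    - [0,0,0,0,0,0,-1]
    - [0,0,0,0,0,0,-1]
  squeeze: 15

```text
time_s: 17.55
ee_pos: [565.8, 126.0, 113.0]
ee_rot: [179.9, -0.1, 60.1]
force: [0.0, -0.9, 0.6]
gripper_width: 61.5
gripper_force: 15.0
```

>>> send_rows:
  motion:
    - [0,0,0,0,0,0.12,-1]
    - [0,0,0,0,0,0.24,-1]
    - [0,0,0,0,0,0.36,-1]
    - [0,0,0,0,0,0.48,-1]
    - [0,0,0,0,0,0.6,-1]
    - [0,0,0,0,0,0.72,-1]
    - [0,0,0,0,0,0.84,-1]
    - [0,0,0,0,0,0.96,-1]
    - [0,0,0,0,0,1,-1]
    - [0,0,0,0,0,1,-1]

```text
time_s: 18.8
ee_pos: [565.7, 126.0, 112.8]
ee_rot: [179.9, -0.1, 120.1]
force: [0.3, 0.1, 0.4]
gripper_width: 62.3
gripper_force: 15.0
```

>>> send_rows:
  motion:
    - [0,0,0,0,0,0.05,-1]
    - [0,0,0,0,0,0.1,-1]
    - [0,0,0,0,0,0.13,-1]
    - [0,0,0,0,0,0.13,-1]
    - [0,0,0,0,0,0.13,-1]

```text
time_s: 19.42
ee_pos: [565.7, 126.0, 112.9]
ee_rot: [179.9, -0.1, 127.9]
force: [0.5, 0.3, -1.6]
gripper_width: 61.6
gripper_force: 15.0
```

Run:
```python
from h import *
s=env.state(); print(s["ee_pos"],s["ee_rot"],s["force"],s["torque"],s["qpos"].round(1))
```

```text
[565.71965123 125.97341686 112.92332189] [ 1.79906919e+02 -5.95333195e-02  1.27894826e+02] [ 0.52579801  0.31871287 -1.56669034] [ 0.05487209 -0.13195898  0.02166217] [ 11.4  23.3  97.5   0.1  59.1 -26.6]
```

>>> send_rows:
  motion:
    - [0,0,-0.004,0,0,0,-1]
    - [0,0,-0.008,0,0,0,-1]
    - [0,0,-0.008,0,0,0,-1]

```text
time_s: 19.8
ee_pos: [565.6, 125.9, 108.7]
ee_rot: [179.9, -0.1, 127.9]
force: [0.2, -0.7, -0.5]
gripper_width: 61.9
gripper_force: 15.0
```

>>> send_rows:
  motion:
    - [0,0,-0.004,0,0,0,-1]
    - [0,0,-0.008,0,0,0,-1]
    - [0,0,-0.011,0,0,0,-1]
    - [0,0,-0.011,0,0,0,-1]

```text
time_s: 20.3
ee_pos: [565.6, 126.0, 103.3]
ee_rot: [179.9, -0.1, 127.9]
force: [0.3, -0.2, -0.2]
gripper_width: 61.7
gripper_force: 15.0
```

>>> send_rows:
  motion:
    - [0,0,-0.002,0,0,0,-1]
    - [0,0,-0.002,0,0,0,-1]
    - [0,0,-0.002,0,0,0,-1]

```text
time_s: 20.68
ee_pos: [565.8, 126.0, 102.5]
ee_rot: [179.9, -0.1, 127.9]
force: [0.4, -0.2, -0.4]
gripper_width: 62.0
gripper_force: 15.0
```

>>> send_rows:
  motion:
    - [0,0,-0.001,0,0,0,-1]
    - [0,0,-0.001,0,0,0,-1]
    - [0,0,-0.001,0,0,0,-1]

```text
time_s: 21.05
ee_pos: [565.8, 126.0, 102.1]
ee_rot: [179.9, -0.1, 127.9]
force: [0.0, -0.0, -0.4]
gripper_width: 61.8
gripper_force: 15.0
```

>>> send_rows:
  motion:
    - [0,0,0,0,0,-0.1,-1]
    - [0,0,-0.0009,0,0,-0.2,-1]
    - [0,0,-0.002,0,0,-0.3,-1]
    - [0,0,-0.0031,0,0,-0.4,-1]
    - [0,0,-0.0042,0,0,-0.5,-1]
    - [0,0,-0.0042,0,0,-0.5,-1]

```text
time_s: 21.8
ee_pos: [566.0, 126.0, 100.1]
ee_rot: [179.9, -0.1, 98.0]
force: [1.2, 0.2, -0.1]
gripper_width: 61.9
gripper_force: 15.0
```

Run:
```python
from h import *
s=env.state(); print(s["ee_pos"],s["ee_rot"],s["force"],s["torque"])
```

```text
[566.02771247 126.03585133 100.09706262] [ 1.79858107e+02 -6.27240396e-02  9.79910652e+01] [ 1.22081842  0.19023656 -0.12956924] [-0.03802732 -0.08973361 -0.07215897]
```

>>> send_rows:
  motion:
    - [0,0,-0.0011,0,0,-0.1,-1]
    - [0,0,-0.0022,0,0,-0.2,-1]
    - [0,0,-0.0033,0,0,-0.3,-1]
    - [0,0,-0.0044,0,0,-0.4,-1]
    - [0,0,-0.0055,0,0,-0.5,-1]
    - [0,0,-0.0066,0,0,-0.6,-1]
    - [0,0,-0.0077,0,0,-0.7,-1]
    - [0,0,-0.0079,0,0,-0.76,-1]
    - [0,0,-0.0079,0,0,-0.82,-1]
    - [0,0,-0.0079,0,0,-0.82,-1]

```text
time_s: 23.05
ee_pos: [565.8, 126.0, 96.0]
ee_rot: [179.9, -0.1, 48.8]
force: [-0.1, -0.1, 0.7]
gripper_width: 61.5
gripper_force: 15.0
```

Run:
```python
from h import *
s=env.state(); print(s["ee_pos"],s["ee_rot"],s["force"],s["torque"],s["gripper_width"])
```

```text
[565.84940797 126.00523874  96.02649717] [ 1.79892598e+02 -6.95677837e-02  4.88467865e+01] [-0.09775568 -0.14359207  0.69001641] [-0.00931196 -0.08965156 -0.05756949] 61.530102607118934
```

>>> send_rows:
  motion:
    - [0,0,0,0,0,-0.04,-1]
    - [0,0,0,0,0,-0.08,-1]
    - [0,0,0,0,0,-0.12,-1]
    - [0,0,0,0,0,-0.15,-1]
    - [0,0,0,0,0,-0.15,-1]

```text
time_s: 23.68
ee_pos: [566.1, 126.1, 96.1]
ee_rot: [179.9, -0.1, 39.8]
force: [0.5, 0.6, 0.6]
gripper_width: 61.9
gripper_force: 15.0
```

Run:
```python
from h import *
s=env.state(); print(s["ee_pos"],s["ee_rot"],s["force"],s["torque"],s["gripper_width"])
```

```text
[566.07257185 126.05805172  96.06648311] [ 1.79873998e+02 -9.49105884e-02  3.98152822e+01] [0.45574995 0.628453   0.6191012 ] [ 0.07812689 -0.23912176  0.25239318] 61.91429847157214
```

The turning torque has risen, so it is at the hard stop. Release and rise.

>>> send_rows:
  motion:
    - [0,0,0,0,0,0,1]
    - [0,0,0,0,0,0,1]
    - [0,0,0,0,0,0,1]
    - [0,0,0,0,0,0,1]
    - [0,0,0,0,0,0,1]
    - [0,0,0.04,0,0,0,1]
    - [0,0,0.1,0,0,0,1]
    - [0,0,0.2,0,0,0,1]
    - [-0.1,-0.1,0.3,0,0,0,1]
    - [-0.2,-0.2,0.3,0,0,0,1]
    - [-0.2,-0.2,0.3,0,0,0,1]
    - [-0.2,-0.2,0.3,0,0,0,1]

```text
time_s: 25.18
ee_pos: [464.8, 25.1, 246.8]
ee_rot: [179.8, -0.1, 39.6]
force: [1.5, 0.9, -0.4]
gripper_width: 91.2
gripper_force: 0.0
```

Run:
```python
from lidw import *
import lidw
look("9"); print(env.state()["time_s"],env.state()["gripper_force"])
```

```text
scene 682 plane [5.00000e-03 2.00000e-03 1.22825e+02] centroid [567.5 128.3 122.8] circ ((567.1871948242188, 127.31128692626953), 32.36856460571289)
side 642 plane [1.00000e-03 0.00000e+00 1.20941e+02] centroid [565.2 128.2 120.9] circ ((565.728515625, 127.30577850341797), 32.46403503417969)
25.275 0.0
```

View pics/scene9.png

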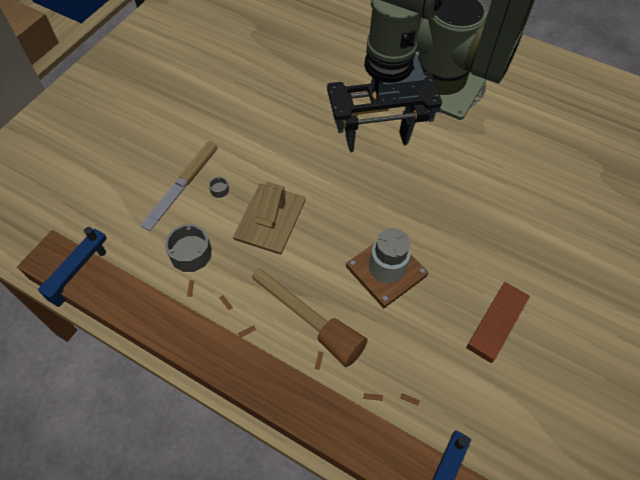

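The lid at (393,243) sits level on the pot. Both cameras show it 17 mm lower than when it was riding, so it is home at U = 88. The tools and stone are where they were and the arm is clear.

```bash
python3 -c "
from workcell import env
print(env.job_done())"
```

```text
the job is handed in; nothing more can be done
None
```

The lid is screwed fully home on the wax pot and released, the arm touches nothing, and the tools and stone are where they were; I handed the job in at about 25 s.

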